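Seat a lens barrel in a spring-loaded V-block and hold it pressed

TASK

Lift the red lens barrel off its grey rest and lay it gently in the blue V-block, centred along the block, its blue-ringed glass end towards the white lamp head, lying on both sloping steel faces. Press the barrel down with the gripper until the V-block's yellow pointer stands in the middle of the green band on the gauge, and finish like that, still holding it pressed evenly onto both faces. Press only on the barrel, and leave the other things on the bench where they are.

Things in the scene. Friction and masses are not known exactly. Their poses are not given: they have to be found in the camera images.
- lens_center (a point): Centre of the lens barrel, on its axis: smooth red cylinder, 40 mm diameter, 130 mm long, about 0.28 kg, lying level on its rest with its axis 55 mm above the bench. x axis along the barrel towards the glass end (blue ring); the other end has a black band. It may roll about its own axis, so only its x axis matters.
- lens_glass (a point): Centre of the barrel's glass end face (blue ring beside it), on the axis, 65 mm from lens_center.
- lens: The same lens barrel; origin and x axis as lens_center.
- v_seat (a point): Where the barrel's centre belongs: on the axis of a barrel lying in the blue V-block, midway along it, 65 mm above the bench while the block is up; it sinks with the block. x axis along the V, level, towards the lamp head; z up. Between the two cheeks 64 mm are open for the fingers; the floor there is the block's plate, 31 mm below v_seat.
- vblock (a joint): How far the V-block has sunk on its springs, in m: 0 up, 0.012 at the lower stop. The barrel's own weight does not move it; then it starts to sink at about 3 N of push and yields 1 mm per N (about 8 N at 6 mm). The yellow pointer is in the green band of the gauge between 0.003 and 0.009.
- face_left: The 45 degree steel faces on the v_seat +y side of the 90 degree groove, one on each cheek. The cheeks stand 32 to 57 mm either side of the middle along x, their tops 6 mm below the axis of a seated barrel, 72 mm wide over both. Body origin 39 mm below v_seat, axes as v_seat.
- face_right: The same on the v_seat -y side. Body origin 39 mm below v_seat, axes as v_seat.
- jig: Fixed aluminium base of the V-block, 10 mm thick, 110 mm wide, from -75 to +120 mm along x; origin on the bench below v_seat, axes as v_seat. The white lamp head on it (46 mm wide, top 88 mm up) begins 84 mm along +x, 19 mm from the end of a centred barrel. The white gauge plate (22 mm wide, top 70 mm up) stands at -65 mm in x, +48 mm in y.
- rest: Fixed grey rest with two pairs of black rubber saddles under the barrel; origin on the bench below the barrel (within 4 mm of its centre) at the start, x axis along the barrel. Saddles lie 38 to 56 mm either side of the middle, tops about 42 mm above the bench; the 76 mm between them are open for the fingers (rest plate 12 mm thick). Overall 116 by 80 mm.
- reagent_mid (a point): Bystander: amber reagent bottle with blue cap, 70 mm diameter, 150 mm tall; its centre.
- beaker_mid (a point): Bystander: glass beaker, 70 mm diameter, 90 mm tall; its centre.
- spare_mid (a point): Bystander: small brass spare lens tube standing on end, 34 mm diameter, 70 mm tall; its centre.
- cap_mid (a point): Bystander: white lens dust cap lying flat, 48 mm diameter, 14 mm tall; its centre.
- cuvettes_mid (a point): Bystander: white cuvette box with blue seam, 60 by 100 by 35 mm; its centre.
- driver_grip (a point): Bystander: screwdriver with yellow handle lying on the bench; middle of its handle.
Not all that is in view belongs to the job. Of the things like the lens, leave any that is pink or purple; of the rest the larger one is meant.

How it is judged:
On the way, in this order (a step that is already met when the one before it is completed fails the run):
1. the barrel is lifted clear of the rest in the gripper (height (world z) of lens_center above 0.075 m and contact force between lens and rest below 0.1 N and contact force between the fingers and lens above 1 N), for 0.2 s.
2. the barrel lies in the V-block on both faces, the right way round (x of lens_center in the frame of v_seat between -0.012 and 0.012 m and y of lens_center in the frame of v_seat between -0.002 and 0.002 m and z of lens_center in the frame of v_seat between -0.003 and 0.003 m and angle between the x axis of lens_center and the x axis of v_seat, either way round below 0.04 rad and x of lens_glass in the frame of v_seat above 0.04 m and contact force between lens and face_left above 0.3 N and contact force between lens and face_right above 0.3 N), for 0.2 s.
At the end, for the whole second after the job is handed in: Barrel in the V: centre within 12 mm along, 2 mm sideways, 3 mm in height, 0.04 rad; glass end to the lamp head; over 2 N on each face; block sunk 3 to 9 mm (pointer in green); fingers still pressing on the barrel, arm not touching the block; at rest (x of lens_center in the frame of v_seat between -0.012 and 0.012 m and y of lens_center in the frame of v_seat between -0.002 and 0.002 m and z of lens_center in the frame of v_seat between -0.003 and 0.003 m and angle between the x axis of lens_center and the x axis of v_seat, either way round below 0.04 rad and x of lens_glass in the frame of v_seat above 0.04 m and contact force between lens and face_left above 2 N and contact force between lens and face_right above 2 N and value of joint vblock between 0.003 and 0.009 m and contact force between the fingers and lens above 2 N and contact force between the arm and vblock below 0.5 N and linear speed of lens below 0.01 m/s); the arm keeps its last pose, push and grip.
It fails at once if the barrel was rammed into the V-block (over 40 N on a face) (contact force between lens and face_left above 40 N or contact force between lens and face_right above 40 N).
It fails at once if another thing on the bench was moved by more than 30 mm (distance of any of reagent_mid, beaker_mid, spare_mid, cap_mid, cuvettes_mid, driver_grip from where it was at the start of the episode above 0.03 m).
It also fails if it takes over 48 s, if anything falls off the work surface, if the arm or the gripper's body presses on something with over 40 N, if the wrist force passes 120 N, or if a joint passes its speed limit or range.

ROBOT

A 6-joint arm with a two-finger parallel gripper is mounted at the origin on the work surface. World frame = base frame: x ahead of the robot, y to its left, z up, the work surface at z = 0. Lengths are in m, angles in rad, forces in N, time in s.
With the tool pointing down it reaches from about 0.225 to 0.875 m from the base axis. Payload 3.4 kg.
Tool frame: the origin (TCP) lies at the very end of the fingers, on their centre line; the grasp point (between the pads) lies 19 mm behind it (manip.hold_point_z is the distance from the TCP to the grasp point, in m); z points along the fingers, x is the direction in which the jaws open and shut, and the axes are right-handed (so a half turn about z gives the same grasp; the last joint's range is limited). The gripper opens to 85 mm and grips with 20 to 120 N. Pads are 22 mm wide; open, the fingers measure 114 mm over their backs; the gripper's body (76 mm by 85 mm) begins 54 mm behind the grasp point. The pads swing forward as they close: fully open they stand 13 mm farther back than shut.
Start: joints at [-1.29, 0.276, 1.505, -0, 1.361, -0.121], TCP at [0.225, -0.529, 0.231] pointing down, gripper open.
Joint ranges: [-2.89, 2.89], [-0.75, 2.08], [0.22, 2.7], [-1.18, 4.32], [0.11, 2.71], [-2.7, 2.7]. Speed limits (rad/s): [2.57, 2.57, 3.14, 3.14, 3.14, 3.14].

INTERFACE

Orientations are given as a unit quaternion [w, x, y, z].
In Python, from rig import telemetry, cams, manip, finder gives the robot as it stands. The module is installed in compiled form; this text tells all that it offers.
- The arm moves only by the tool carry_out, never from a script. Its argument "rows" is a list that holds one entry, the list of rows, each a list of 5 numbers: the gripper's target within -1 to 1 (fully open at 1, half-way at 0, shut at -1), then the shift along the world's x, y, z in cm, then the turn about the world's z in rad. A call has 1 to 12 rows; each row shifts and turns the commanded pose from where the row before left it; what a row does not reach is not made up. A row lasts 1/10 s, in which the tool goes at most 50 mm and 8.59 degrees, less where a joint would pass 70% of its speed; a pose out of reach is approached as far as the arm can. A call with a gripper value outside its range is refused whole. The fingers move at their own pace and stop on an object; "force" is the grip in N (left out, the last holds). Time passes only in rows, so rows that do not move let the fingers close. It gives the time, the measured TCP pose, the force and the opening at its end, in the units of the state.
- telemetry.get_state(): the state, without advancing time (a new reading comes with each control period).
- cams.get_image(name): name is "side" or "top" or "wrist"; returns a dict with "image" (384x512x3 uint8, red, green, blue), "camera_matrix" (3x3 intrinsics, pixels), "eye" and "attitude" of the camera in the world. Camera axes: x right, y down, z forward; pixel columns grow to the right and rows downward; lengths in m; the calibration is good to about 2 mm. The wrist camera is an equidistant fisheye: a pixel r from the principal point sees the ray r / f radians off the axis. A picture is of the moment at which its call begins. There is no depth.
- manip.sign_off(): hands the job in, once; it reports no verdict.
Trained networks look in a picture, given as the dict that the camera call returned (one of the last four; its "shot" number tells which), for a name from the list of things; names that differ only in an ending like _2 or _b are one class to them, and where a whole thing is asked for, a point or a joint stands for the part that bears it (a point fixed in the world has none). Each returns a list of dicts, best first, with "confidence" (0 to 1); they miss things now and then, are a little off and sometimes report something else, mostly with a low value. They report only what shows in the picture. A call takes as long as a camera call. They do not tell look-alikes from the thing itself.
- finder.boxes_of(picture, thing): "xy" ([column, row] in pixels, amid what is visible of it).
The state is a dict: "clock": time; "qpos": joint angles; "qd": joint speeds; "effort": joint torques, N m; "position": TCP position; "ee_rot": TCP orientation; "contact_force": force on the tool from outside, world axes, zero at the start; "moment": the same for the moment, N m; "width": finger opening in m.
Only numpy, scipy, OpenCV 4.12 (cv2) and the standard library are available. Lean on these libraries where they do the work, as an engineer would, in place of code of your own. Each camera call takes 0.05 s, during which the arm holds its last target.

## Working session

There is one attempt and no reset: what is moved stays moved. The work goes in short steps, Python scripts to look and compute and a tool call to move; the robot and the scene stay as the last step left them, time stands still between calls to the robot, and variables do not carry over. Pictures are saved under pics/ and viewed, and the job is handed in when it is done.

Besides the shell and the picture viewer there is one more tool, called after "Request:" in YAML: its name, and indented under it one key for each argument. carry_out: Moves the arm, as the interface text tells. Its arguments: {"type":"object","properties":{"rows":{"type":"array","items":{"type":"array","items":{"type":"array","items":{"type":"number"}}}},"force":{"type":"number"}},"required":["rows"]}

```bash
mkdir -p pics; ls; python3 - <<'E'
from rig import telemetry,cams,manip,finder
import cv2,json
s=telemetry.get_state();print(s)
for n in("side","top","wrist"):
    p=cams.get_image(n);cv2.imwrite(f"pics/{n}0.png",p["image"][:,:,::-1])
    print(n,p["camera_matrix"].tolist(),p["eye"],p["attitude"],p["shot"])
    for t in("lens","vblock","jig","rest"):
        print(t,[(d["xy"],round(d["confidence"],2)) for d in finder.boxes_of(p,t)][:4])
E
```

```text
pics
{'clock': 0.0, 'qpos': array([-1.29001539e+00,  2.76593332e-01,  1.50617205e+00,  3.71922725e-05,
        1.36070752e+00, -1.21013877e-01]), 'qd': array([-0.00058658, -0.00122601, -0.0003211 ,  0.00051692,  0.00096236,
        0.00043409]), 'effort': array([-9.16288154e-04, -4.16783845e+01, -2.45808131e+01, -1.68753236e-04,
        1.11560914e-02,  4.72215078e-06]), 'position': array([ 0.22471226, -0.5286752 ,  0.23042517]), 'ee_rot': array([-6.23443011e-04,  8.33985145e-01, -5.51786094e-01, -7.03904584e-04]), 'contact_force': array([ 0.81183371, -0.83304392,  0.03568627]), 'moment': array([0.01712897, 0.00528505, 0.03823635]), 'width': 0.08492458227792794}
side [[453.4740363758049, 0.0, 259.3242169386789], [0.0, 453.4740363758049, 191.46806045663845], [0.0, 0.0, 1.0]] [ 0.0051826  -0.9904983   1.18295626] [-0.37325819  0.89096385 -0.23727986  0.10276193] 1
lens [([213.9, 162.7], 0.86), ([184.6, 179.5], 0.64), ([185.9, 113.8], 0.5), ([220.2, 139.6], 0.43)]
vblock [([286.5, 233.8], 0.76)]
jig [([283.4, 234.1], 0.79)]
rest []
top [[362.65812818445045, 0.0, 257.16484181940893], [0.0, 362.65812818445045, 192.3234467748328], [0.0, 0.0, 1.0]] [ 0.48835524 -0.0242583   1.2787217 ] [ 0.03638706 -0.70275314  0.71030501 -0.01675708] 2
lens [([192.4, 206.3], 0.95), ([198.5, 148.6], 0.61), ([159.2, 187.0], 0.53), ([314.1, 195.0], 0.2)]
vblock [([313.3, 192.4], 0.89)]
jig [([306.4, 196.7], 0.67)]
rest [([198.4, 215.1], 0.94)]
wrist [[297.3186396354542, 0.0, 253.97692807772412], [0.0, 297.3186396354542, 192.6131370541426], [0.0, 0.0, 1.0]] [ 0.29506524 -0.49889984  0.37244892] [ 0.12647386  0.82417733 -0.54568031 -0.08348111] 3
lens []
vblock []
jig []
rest []
```

```bash
python3 - <<'E'
import cv2
a=cv2.imread("pics/top0.png");cv2.imwrite("pics/top0c.png",cv2.resize(a[90:290,110:376],None,fx=3,fy=3,interpolation=cv2.INTER_CUBIC))
a=cv2.imread("pics/side0.png");cv2.imwrite("pics/side0c.png",cv2.resize(a[80:280,130:396],None,fx=3,fy=3,interpolation=cv2.INTER_CUBIC))
E
```

```text
(no output)
```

View pics/top0.png

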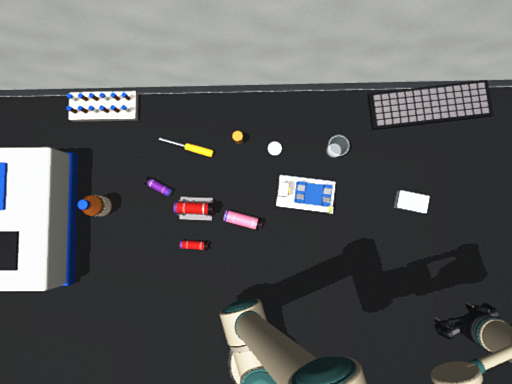

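View pics/top0c.png

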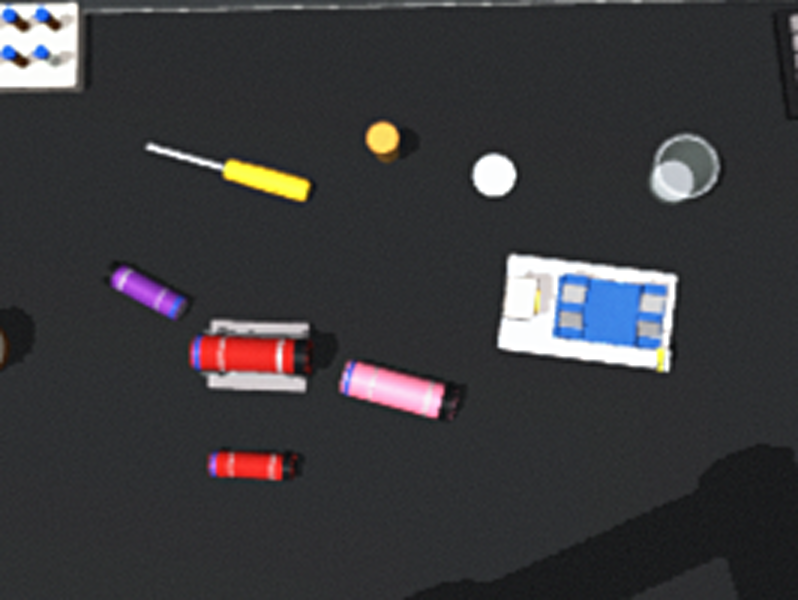

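View pics/side0c.png

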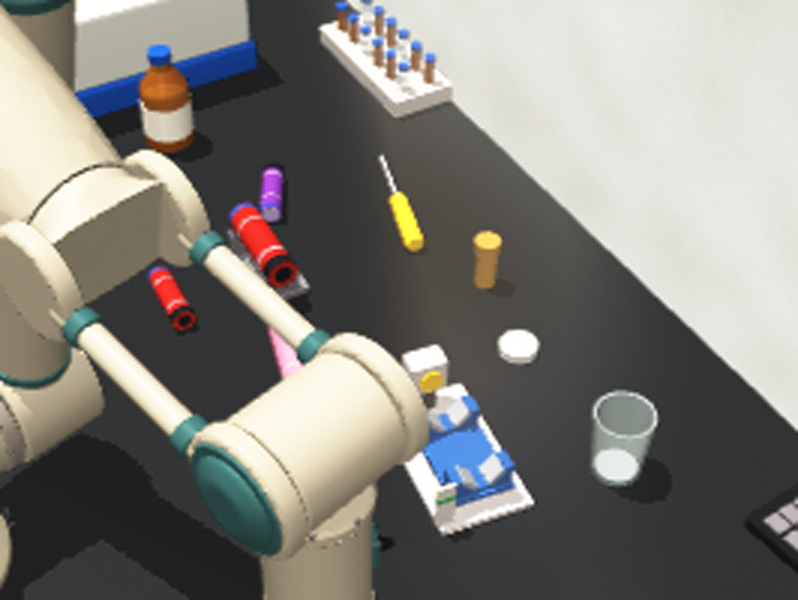

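The crop of the top view shows the large red barrel at about full pixel (194,208), with its blue ring to the left. The small red, pink and purple tubes are decoys. The jig is at about (306,194), tilted a few degrees, with its lamp head to the left at about (283,189). The glass end already points the right way.

```bash
cat > h.py <<'E'
import numpy as np,cv2
from scipy.spatial.transform import Rotation as R
def rot(q): return R.from_quat([q[1],q[2],q[3],q[0]]).as_matrix()
def unproj(p,uv,z,fish=False):
    K=p["camera_matrix"];a=(np.asarray(uv,float)-K[:2,2])/K[0,0]
    if fish:
        r=np.linalg.norm(a,axis=-1,keepdims=True);d=np.concatenate([np.sin(r)*a/np.maximum(r,1e-9),np.cos(r)],-1)
    else: d=np.concatenate([a,np.ones(a.shape[:-1]+(1,))],-1)
    d=d@rot(p["attitude"]).T
    e=np.asarray(p["eye"]);return e+d*((z-e[2])/d[...,2:3])
def proj(p,X,fish=False):
    c=(np.asarray(X,float)-p["eye"])@rot(p["attitude"]);K=p["camera_matrix"]
    if fish:
        rr=np.hypot(c[...,0],c[...,1]);t=np.arctan2(rr,c[...,2]);a=c[...,:2]*(t/np.maximum(rr,1e-9))[...,None]
    else: a=c[...,:2]/c[...,2:3]
    return a*K[0,0]+K[:2,2]
E
python3 - <<'E'
from rig import cams
from h import *
p=cams.get_image("top");im=p["image"].astype(int)
r,g,b=im[...,0],im[...,1],im[...,2]
m=((r>110)&(g<70)&(b<70)).astype(np.uint8)
n,l,st,c=cv2.connectedComponentsWithStats(m)
for i in range(1,n):
    if st[i,4]>20:print(st[i],c[i])
# coarse points (crop px)
f=lambda u:np.array(u)/3+[110,90]
print("barrel ends",unproj(p,f([[193,354],[313,356]]),0.055))
print("jig corners LT,RT,RB,LB",unproj(p,f([[511,255],[677,274],[668,372],[498,349]]),0.01))
bl=((b>120)&(r<90)).astype(np.uint8); n,l,st,c=cv2.connectedComponentsWithStats(bl)
for i in range(1,n):
    if st[i,4]>100:print(st[i],c[i])
for nm,u in(("cap",[495,175]),("brass",[384,140]),("beaker",[686,167])):print(nm,unproj(p,f(u),0.03))
E
```

```text
[ 88 196  13   8  42] [ 94.07142857 199.57142857]
[177 202   7  12  62] [179.41935484 207.0483871 ]
[185 202  18  12 183] [192.85245902 207.6010929 ]
[204 203   4  12  38] [205.81578947 208.63157895]
[182 241   4   8  26] [183.61538462 244.73076923]
[188 241  12   9  93] [193.24731183 244.77419355]
barrel ends [[0.53064937 0.29120796 0.055     ]
 [0.52695806 0.15486873 0.055     ]]
jig corners LT,RT,RB,LB [[ 0.64424644 -0.07153797  0.01      ]
 [ 0.61943179 -0.26438812  0.01      ]
 [ 0.50553869 -0.25108844  0.01      ]
 [ 0.53426096 -0.05482978  0.01      ]]
[ 62 153  10 133 349] [ 68.32378223 220.06303725]
[  0 163   6  47 241] [  2.1120332  184.30705394]
[295 182  37  24 515] [312.75533981 193.86796117]
cap [ 0.73545274 -0.05360044  0.03      ]
brass [0.77874121 0.07520428 0.03      ]
beaker [ 0.74145228 -0.274142    0.03      ]
```

Request:
carry_out:
  rows:
    - [[1,2.8,2.6,0,0.095],[1,2.8,2.6,0,0.095],[1,2.8,2.6,0,0.095],[1,2.8,2.6,0,0.095],[1,2.8,2.6,0,0.095],[1,2.8,2.6,0,0.095],[1,2.8,2.6,0,0.095],[1,2.8,2.6,0,0.095],[1,2.8,2.6,0,0.095],[1,2.8,2.6,0,0.095],[1,2.8,2.6,0,0.095],[1,0,0,0,0]]

```text
clock: 2.0
position: [0.536, -0.24, 0.2312]
ee_rot: [-0.001, 0.998, -0.059, 0.001]
contact_force: [-0.8, -0.6, -0.5]
width: 0.0856
```

```bash
python3 - <<'E'
from rig import cams,telemetry
from h import *
print(telemetry.get_state())
for n in("wrist","top","side"):
    p=cams.get_image(n);cv2.imwrite(f"pics/{n}1.png",p["image"][:,:,::-1])
    np.save(f"{n}1.npy",p,allow_pickle=True)
E
```

```text
{'clock': 2.0, 'qpos': array([-0.54104341,  0.29369878,  1.47961176,  0.00268896,  1.36725206,
       -0.42335502]), 'qd': array([-0.05830665, -0.01421301,  0.02701802, -0.07350281,  0.01624862,
        0.01936222]), 'effort': array([  1.24137506, -42.43321538, -25.02418399,   0.38528658,
        -0.10380904,  -0.11144634]), 'position': array([ 0.53598272, -0.23996082,  0.2311748 ]), 'ee_rot': array([-9.27879419e-04,  9.98252202e-01, -5.90808087e-02,  1.06697123e-03]), 'contact_force': array([-0.77209409, -0.55149655, -0.47055941]), 'moment': array([-0.02158558,  0.01696262,  0.03784754]), 'width': 0.08557390490042315}
```

View pics/wrist1.png

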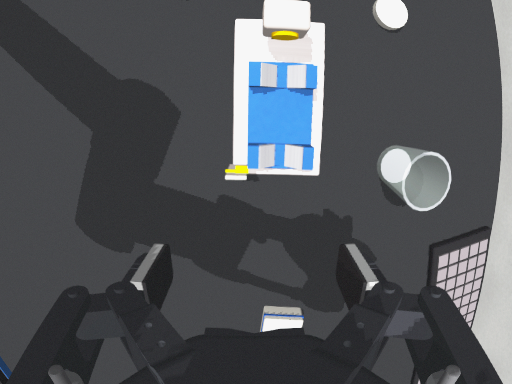

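View pics/top1.png

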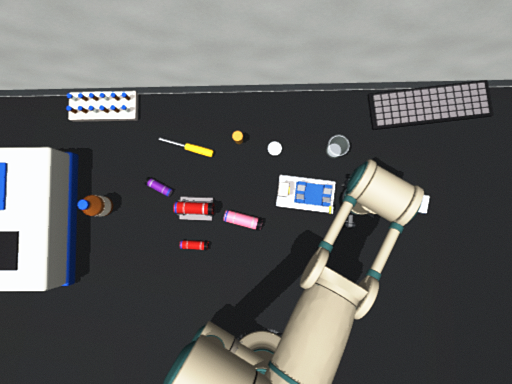

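The wrist view shows the jig clearly: lamp head at about (287,18), cheeks at rows 75 and 157, gauge at about (237,172). I'll zoom in for accurate corners.

```bash
python3 - <<'E'
import cv2
a=cv2.imread("pics/wrist1.png")[0:190,215:345];cv2.imwrite("pics/w1c.png",cv2.resize(a,(520,760)[0:2],interpolation=cv2.INTER_CUBIC)[:600])
E
python3 - <<'E'
import cv2
a=cv2.imread("pics/wrist1.png")[50:180,225:335];cv2.imwrite("pics/w1d.png",cv2.resize(a,None,fx=4.5,fy=4.5,interpolation=cv2.INTER_CUBIC))
E
```

```text
(no output)
```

View pics/w1d.png

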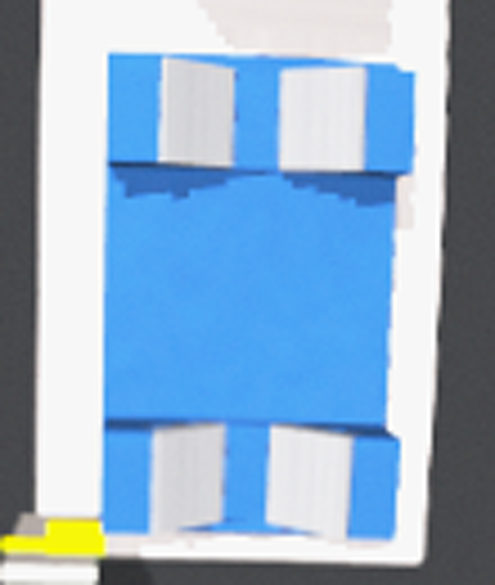

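```bash
cat > fitj.py <<'E'
from h import *
from scipy.optimize import least_squares
p=np.load("wrist1.npy",allow_pickle=True).item()
f=lambda u:np.array(u,float)/4.5+[225,50]-[.4,.4]
px=f([[108,53],[413,68],[107,163],[413,174],[105,430],[398,437],[105,533],[396,538]])
loc=np.array([[57,36],[57,-36],[32,36],[32,-36],[-32,36],[-32,-36],[-57,36],[-57,-36]])/1000
def res(v):
    c,s=np.cos(v[2]),np.sin(v[2])
    X=np.c_[v[0]+c*loc[:,0]-s*loc[:,1],v[1]+s*loc[:,0]+c*loc[:,1],np.full(8,.059)]
    return (proj(p,X,True)-px).ravel()
r=least_squares(res,[.573,-.183,1.44],loss="soft_l1");print(r.x,np.round(r.fun.reshape(-1,2),2))
print(unproj(p,px,.059,True)[:,:2])
t=np.load("top1.npy",allow_pickle=True).item()
print("top view proj seat",proj(t,np.r_[r.x[:2],.059]))
E
python3 fitj.py
```

```text
[ 0.57257948 -0.18119813  1.43840232] [[-0.33  0.26]
 [ 0.8  -0.27]
 [-0.42 -0.72]
 [ 0.29 -0.7 ]
 [-0.64  0.32]
 [ 1.21  0.28]
 [-0.84  0.34]
 [ 0.34  0.39]]
[[ 0.54479092 -0.11970625]
 [ 0.6148983  -0.1296887 ]
 [ 0.54145907 -0.14553193]
 [ 0.61210182 -0.1549565 ]
 [ 0.53338325 -0.20790562]
 [ 0.60273198 -0.21723856]
 [ 0.53031316 -0.23267775]
 [ 0.6003945  -0.24197726]]
top view proj seat [313.85767102 193.98957885]
```

Request:
carry_out:
  rows:
    - [[1,0,4,0,0],[1,0,4,0,0],[1,0,4,0,0],[1,0,4,0,0],[1,0,4,0,0],[1,0,4,0,0],[1,0,4,0,0],[1,0,4,0,0],[1,0,4,0,0],[1,0,0,0,0]]

```text
clock: 3.15
position: [0.5323, 0.1196, 0.2315]
ee_rot: [-0.001, 0.998, -0.061, 0.0]
contact_force: [-0.7, -0.1, -0.3]
width: 0.0852
```

```bash
python3 - <<'E'
from rig import cams,telemetry
from h import *
print(telemetry.get_state())
for n in("wrist","top"):
    p=cams.get_image(n);cv2.imwrite(f"pics/{n}2.png",p["image"][:,:,::-1])
    np.save(f"{n}2.npy",p,allow_pickle=True)
E
```

```text
{'clock': 3.15, 'qpos': array([0.09197028, 0.23111213, 1.56697779, 0.00220886, 1.34306633,
       0.21316181]), 'qd': array([-0.0613016 , -0.00547541,  0.01063581, -0.08051206,  0.00310221,
       -0.0456561 ]), 'effort': array([  1.5859047 , -38.56152534, -24.64959741,   0.4441464 ,
        -0.05515524,   0.26831497]), 'position': array([0.53232465, 0.11957877, 0.23152074]), 'ee_rot': array([-1.09663060e-03,  9.98148920e-01, -6.08073014e-02,  5.21476647e-05]), 'contact_force': array([-0.68730886, -0.05250443, -0.25076163]), 'moment': array([-0.01430366, -0.00725018, -0.01133484]), 'width': 0.08524165061817389}
```

View pics/wrist2.png

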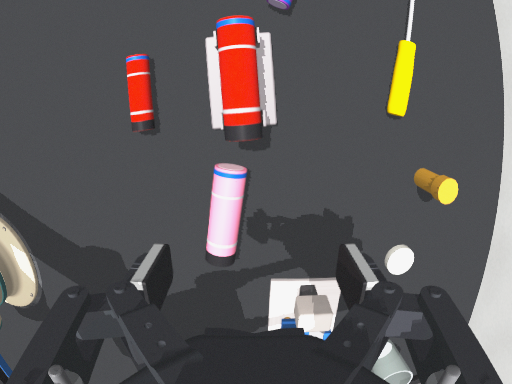

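The wrist view shows the target barrel on its rest, from the glass end at about (236,18) to the black end at about (243,135). The pink and small red decoys are clear of it.

```bash
python3 - <<'E'
import cv2
a=cv2.imread("pics/wrist2.png")[5:150,195:290];a=cv2.convertScaleAbs(a,alpha=1.6,beta=20)
cv2.imwrite("pics/w2d.png",cv2.resize(a,None,fx=4,fy=4,interpolation=cv2.INTER_CUBIC))
E
```

```text
(no output)
```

View pics/w2d.png

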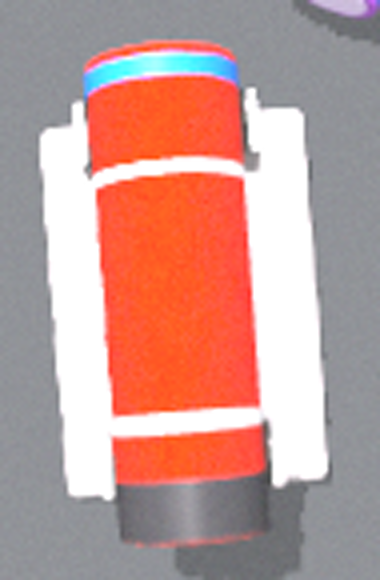

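```bash
cat > fitb.py <<'E'
from h import *
from scipy.optimize import least_squares
p=np.load("wrist2.npy",allow_pickle=True).item()
f=lambda u:np.array(u,float)/4+[195,5]-[.4,.4]
Pts=f([[84,75],[97,190],[112,420],[120,535],[240,70],[246,190],[260,400],[270,530],[163,41],[190,545],[130,45],[210,42],[155,546],[230,540]])
th=np.linspace(0,2*np.pi,120)
def model(v):
    u=np.array([np.cos(v[2]),np.sin(v[2]),0]);n=np.array([-u[1],u[0],0]);c=np.array([v[0],v[1],.055])
    ring=.02*(np.cos(th)[:,None]*n+np.sin(th)[:,None]*[0,0,1])
    X=np.concatenate([c+s*u+ring for s in np.linspace(-.065,.065,14)])
    return cv2.convexHull(proj(p,X,True).astype(np.float32))
def res(v):
    h=model(v);return [cv2.pointPolygonTest(h,tuple(map(float,q)),True) for q in Pts]
r=least_squares(res,[.529,.223,1.54],diff_step=1e-3);print(r.x,np.round(r.fun,2))
u=np.array([np.cos(r.x[2]),np.sin(r.x[2])])
t=np.load("top2.npy",allow_pickle=True).item()
for s in(-.065,0,.065):print(s,proj(t,np.r_[r.x[:2]+s*u,.055]))
print(p["eye"],p["attitude"])
E
python3 fitb.py
```

```text
[0.52907181 0.2236804  1.51498342] [-0.6   0.78  0.28 -0.08 -0.32  0.33  0.39 -0.03  0.36  0.14  0.31  0.17
  0.22  0.42]
-0.065 [213.18195312 209.12575103]
0 [194.11265287 208.25567608]
0.065 [175.1067362  207.38849313]
[0.54135902 0.19559073 0.37283203] [ 0.15030441  0.98675029 -0.06039264 -0.0092296 ]
```

Request:
carry_out:
  rows:
    - [[1,-0.3,4,0,0.066],[1,0,4,0,0],[1,0,2.4,0,0],[1,0,0,-4,0],[1,0,0,-4,0],[1,0,0,0,0]]

```text
clock: 3.85
position: [0.5262, 0.2174, 0.1464]
ee_rot: [0.002, 1.0, -0.03, -0.006]
contact_force: [-0.9, -1.0, -1.1]
width: 0.0854
```

```bash
python3 - <<'E'
from rig import cams,telemetry
from h import *
s=telemetry.get_state();print(s["position"],s["ee_rot"],2*np.arctan2(s["ee_rot"][2],s["ee_rot"][1]))
for n in("wrist",):
    p=cams.get_image(n);cv2.imwrite(f"pics/{n}3.png",p["image"][:,:,::-1])
    np.save(f"{n}3.npy",p,allow_pickle=True)
E
```

```text
[0.52616939 0.21740063 0.14635293] [ 0.00227717  0.99952417 -0.03025066 -0.00558086] -0.06051164769928535
```

View pics/wrist3.png

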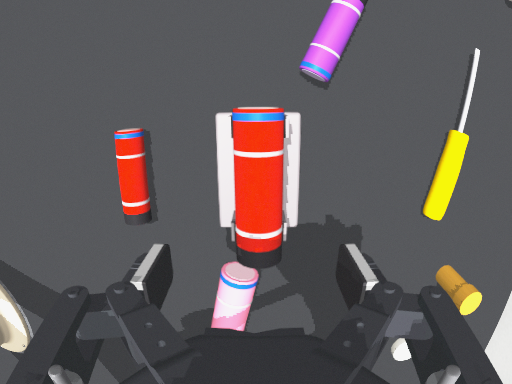

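Request:
carry_out:
  rows:
    - [[1,0.3,0.6,0,0],[1,0,0,-3,0],[1,0,0,-3,0],[1,0,0,0,0],[1,0,0,0,0]]

```text
clock: 4.4
position: [0.5345, 0.2269, 0.0932]
ee_rot: [-0.0, 1.0, -0.029, 0.001]
contact_force: [0.4, 1.1, -0.6]
width: 0.0852
```

```bash
python3 - <<'E'
from rig import cams,telemetry
from h import *
s=telemetry.get_state();print(s["position"],s["ee_rot"],2*np.arctan2(s["ee_rot"][2],s["ee_rot"][1]))
p=cams.get_image("wrist");cv2.imwrite("pics/wrist4.png",p["image"][:,:,::-1]);np.save("wrist4.npy",p,allow_pickle=True)
p=cams.get_image("top");cv2.imwrite("pics/top4.png",p["image"][:,:,::-1])
s=telemetry.get_state();print(s["position"])
E
```

```text
[0.5345262  0.2269312  0.09322317] [-4.58482891e-04  9.99568295e-01 -2.93418785e-02  1.43783789e-03] -0.05869224769993467
[0.53502603 0.22722535 0.09395392]
```

View pics/wrist4.png

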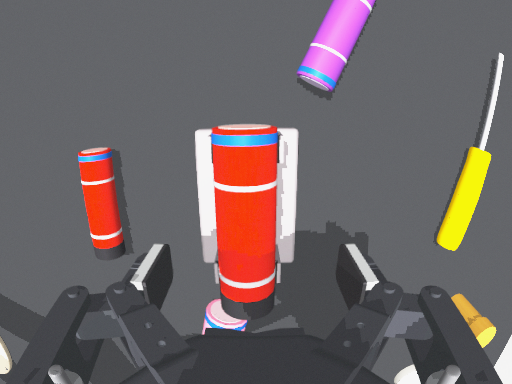

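Request:
carry_out:
  rows:
    - [[1,-0.6,-0.35,0,0],[1,0,0,-2,0],[1,0,0,-2,0],[1,0,0,-1,0],[1,0,0,0,0],[1,0,0,0,0],[1,0,0,0,0]]

```text
clock: 5.2
position: [0.5277, 0.2235, 0.0424]
ee_rot: [-0.0, 1.0, -0.029, 0.001]
contact_force: [0.0, 0.8, 0.7]
width: 0.0855
```

```bash
python3 - <<'E'
from rig import cams,telemetry
from h import *
p=cams.get_image("wrist");cv2.imwrite("pics/wrist5.png",p["image"][:,:,::-1])
s=telemetry.get_state();print(s["position"],s["ee_rot"],2*np.arctan2(s["ee_rot"][2],s["ee_rot"][1]),s["contact_force"])
E
```

```text
[0.52769713 0.22348632 0.04238645] [-2.92985915e-04  9.99579464e-01 -2.89778139e-02  1.04649694e-03] -0.05796377609005081 [0.00526403 0.23312418 0.10603735]
```

View pics/wrist5.png

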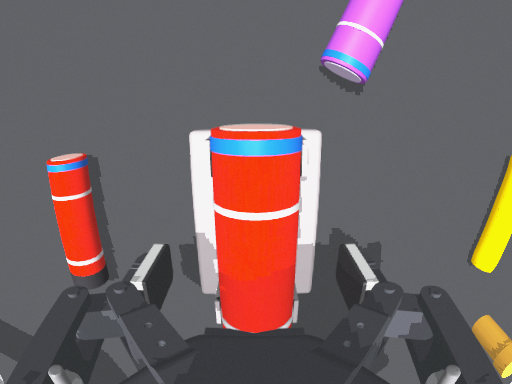

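The barrel is centred between the jaws at column ~257. I'll go the last 8 mm down, then close.

Request:
carry_out:
  rows:
    - [[1,0.05,0,-0.8,0],[1,0,0,0,0],[0.2,0,0,0,0],[0,0,0,0,0],[-0.3,0,0,0,0],[-1,0,0,0,0],[-1,0,0,0,0],[-1,0,0,0,0],[-1,0,0,0,0],[-1,0,0,0,0]]
  force: 40

```text
clock: 6.25
position: [0.5289, 0.2234, 0.0339]
ee_rot: [-0.0, 1.0, -0.029, 0.002]
contact_force: [5.5, -1.8, 2.9]
width: 0.0388
```

```bash
python3 - <<'E'
from rig import cams,telemetry
from h import *
p=cams.get_image("wrist");cv2.imwrite("pics/wrist6.png",p["image"][:,:,::-1])
s=telemetry.get_state();print(s["position"],s["width"],2*np.arctan2(s["ee_rot"][2],s["ee_rot"][1]),s["contact_force"],s["moment"])
E
```

```text
[0.52882326 0.22331706 0.03392095] 0.03888798821009265 -0.05782137826327613 [ 4.91017325 -1.71807251  3.5987451 ] [-0.1880723  -0.81420584  0.01580627]
```

View pics/wrist6.png

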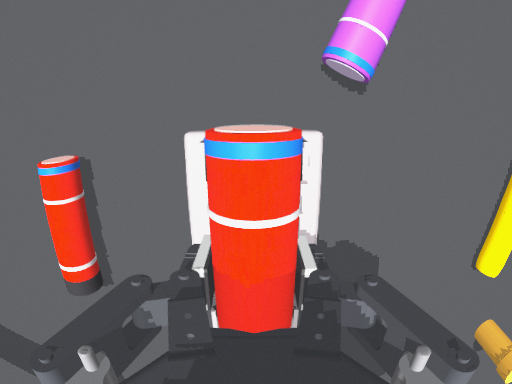

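The fingers have closed to 39 mm on a 40 mm barrel. Lifting.

Request:
carry_out:
  rows:
    - [[-1,0,0,0.5,0],[-1,0,0,1.5,0],[-1,0,0,3,0],[-1,0,0,3,0],[-1,0,0,3,0],[-1,0,0,2,0],[-1,0,0,0,0],[-1,0,0,0,0],[-1,0,0,0,0]]

```text
clock: 7.2
position: [0.5252, 0.2229, 0.161]
ee_rot: [0.001, 1.0, -0.029, -0.003]
contact_force: [-0.4, -0.7, -3.1]
width: 0.0388
```

```bash
python3 - <<'E'
from rig import cams,telemetry
from h import *
p=cams.get_image("wrist");cv2.imwrite("pics/wrist7.png",p["image"][:,:,::-1])
p=cams.get_image("top");cv2.imwrite("pics/top7.png",p["image"][:,:,::-1])
s=telemetry.get_state();print(s["position"],s["width"],2*np.arctan2(s["ee_rot"][2],s["ee_rot"][1]),s["contact_force"],s["moment"])
E
```

```text
[0.52590122 0.22294232 0.161328  ] 0.039173398352917874 -0.05805052112406479 [ 0.19328425 -0.38198275 -3.06291524] [0.00961056 0.02709657 0.02078886]
```

View pics/wrist7.png

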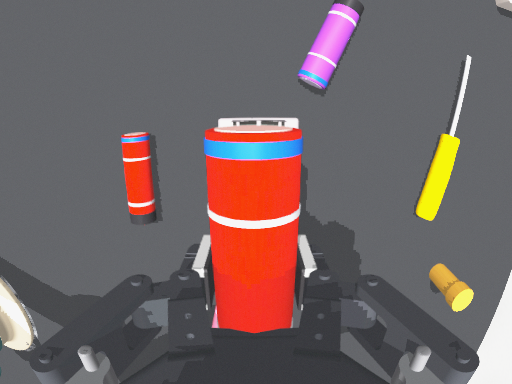

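Request:
carry_out:
  rows:
    - [[-1,0.3,-2,0,0],[-1,0.4,-3.5,0,-0.01],[-1,0.4,-4,0,-0.01],[-1,0.4,-4,0,-0.01],[-1,0.4,-4,0,-0.01],[-1,0.4,-4,0,-0.01],[-1,0.4,-4,0,-0.01],[-1,0.4,-4,0,-0.01],[-1,0.4,-4,0,-0.004],[-1,0.4,-4,0,0],[-1,0.4,-3,0,0],[-1,0,0,0,0]]

```text
clock: 8.5
position: [0.5706, -0.1862, 0.1619]
ee_rot: [0.001, 0.998, -0.068, -0.0]
contact_force: [0.2, 1.3, -2.9]
width: 0.0388
```

Request:
carry_out:
  rows:
    - [[-1,0,0,0,0],[-1,0,0,0,0],[-1,0,0,0,0],[-1,0,0,0,0],[-1,0,0,0,0]]

```text
clock: 9.0
position: [0.5704, -0.1809, 0.1635]
ee_rot: [0.0, 0.998, -0.065, 0.0]
contact_force: [-0.1, 0.3, -2.5]
width: 0.0389
```

```bash
python3 - <<'E'
from rig import cams,telemetry
from h import *
p=cams.get_image("wrist");cv2.imwrite("pics/wrist8.png",p["image"][:,:,::-1]);np.save("wrist8.npy",p,allow_pickle=True)
s=telemetry.get_state();print(s["position"],s["width"],2*np.arctan2(s["ee_rot"][2],s["ee_rot"][1]),s["ee_rot"],s["contact_force"],s["moment"],s["qd"])
E
```

```text
[ 0.57040969 -0.18110918  0.16348758] 0.03918753202235146 -0.13106218222823982 [ 2.46244893e-05  9.97853597e-01 -6.54841986e-02  1.33951771e-04] [ 0.17120125  0.01250071 -2.11959616] [-0.00227043  0.05455355  0.0126976 ] [-0.00515     0.00025949 -0.0027237  -0.0009073  -0.00040283  0.00018993]
```

View pics/wrist8.png

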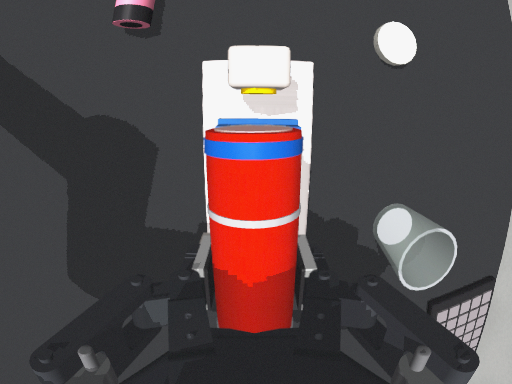

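```bash
python3 - <<'E'
from h import *
p=np.load("wrist8.npy",allow_pickle=True).item()
v=[.57258,-.1812,1.4384];c,s=np.cos(v[2]),np.sin(v[2])
def W(x,y,z):return [v[0]+c*x-s*y,v[1]+s*x+c*y,z]
im=p["image"][:,:,::-1].copy();im=cv2.resize(im,None,fx=4,fy=4,interpolation=cv2.INTER_CUBIC)
def line(P,col):
    q=proj(p,np.array(P),True);cv2.polylines(im,[np.round((q+.5)*4).astype(int)],False,col,1)
    return np.round(q[[0,-1]],1).tolist()
for y in(.055,-.055):print(line([W(x,y,.01) for x in np.linspace(-.0,.12,20)],(0,200,0)))
print(line([W(.12,y,.01) for y in np.linspace(-.055,.055,10)],(0,200,0)))
print(line([W(.084,y,.088) for y in(-.023,.023)],(0,0,255)))
print(line([W(.057,y,.059) for y in(-.036,.036)],(0,255,255)))
cv2.imwrite("pics/ov8.png",im[160:760,740:1320])
E
```

```text
[[203.2, 178.1], [200.4, 60.2]]
[[309.5, 178.2], [312.7, 60.6]]
[[312.7, 60.6], [200.4, 60.2]]
[[289.6, 92.8], [225.5, 92.6]]
[[300.5, 126.6], [213.5, 126.4]]
```

View pics/ov8.png

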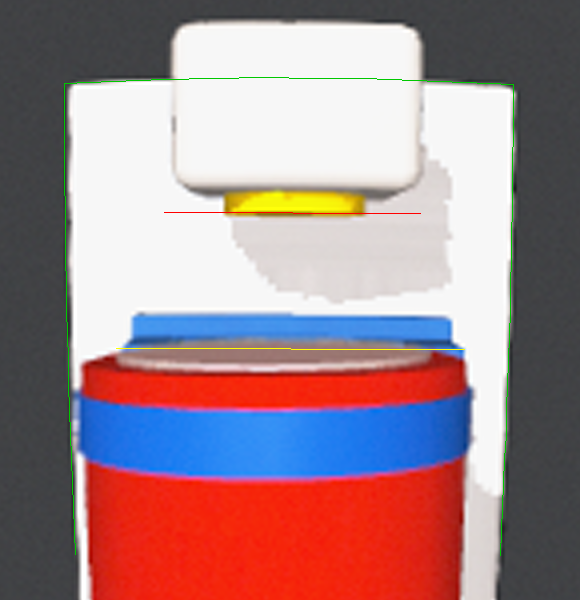

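```bash
python3 - <<'E'
from h import *
p=np.load("wrist8.npy",allow_pickle=True).item()
T=np.array([.57041,-.18111,.16349]);Rt=rot([0,.99785,-.06548,.0001])
print("eye in tool",Rt.T@(p["eye"]-T));print(Rt.T@rot(p["attitude"]))
g=lambda x,y:[(x+740-1.5)/4,(y+160-1.5)/4]
# points: (px, z)
v=[.57258,-.1812,1.4384];u=np.array([np.cos(v[2]),np.sin(v[2])]);n=np.array([-u[1],u[0]])
def loc(x,y,z):
    q=unproj(p,[g(x,y)],z,True)[0][:2]-v[:2];return np.round(1000*np.array([q@u,q@n]),2)
print("base L",loc(70,90,.01),loc(79,555,.01),"R",loc(515,90,.01),loc(502,520,.01))
print("lamp",loc(173,100,.088),loc(421,100,.088),"plate",loc(133,316,.034),loc(452,316,.034))
print("barrel ring",loc(77,430,.1845),loc(471,430,.1845), "tcp",1000*((T[:2]-v[:2])@n))
E
```

```text
eye in tool [-0.00032649 -0.07704779 -0.1411304 ]
[[ 9.99999924e-01 -3.58228158e-04 -1.52525908e-04]
 [ 3.87477027e-04  9.54007084e-01  2.99783811e-01]
 [ 3.81197945e-05 -2.99783847e-01  9.54007151e-01]]
base L [117.94  53.3 ] [-0.35 53.76] R [118.46 -55.64] [  9.1  -55.22]
lamp [104.51  21.24] [104.76 -23.06] plate [62.08 35.29] [ 62.31 -37.09]
barrel ring [58.67 23.17] [ 58.7  -17.29] tcp 2.1628899194811635
```

Request:
carry_out:
  rows:
    - [[-1,0.38,-0.15,0,0],[-1,0,0,-3,0],[-1,0,0,-3,0],[-1,0,0,-2,0],[-1,0,0,-1.8,0],[-1,0,0,0,0],[-1,0,0,0,0],[-1,0,0,0,0],[-1,0,0,0,0],[-1,0,0,0,0]]

```text
clock: 10.05
position: [0.5748, -0.1835, 0.0664]
ee_rot: [0.0, 0.998, -0.066, 0.001]
contact_force: [0.6, -0.3, -2.6]
width: 0.0387
```

```bash
python3 - <<'E'
from rig import cams,telemetry
from h import *
p=cams.get_image("wrist");np.save("wrist9.npy",p,allow_pickle=True)
a=p["image"][40:240,175:345,::-1];cv2.imwrite("pics/wrist9.png",cv2.resize(a,None,fx=3,fy=3,interpolation=cv2.INTER_CUBIC))
q=cams.get_image("side");np.save("side9.npy",q,allow_pickle=True)
a=q["image"][180:280,220:340,::-1];cv2.imwrite("pics/side9.png",cv2.resize(a,None,fx=5,fy=5,interpolation=cv2.INTER_CUBIC))
s=telemetry.get_state();print(s["position"],s["width"],2*np.arctan2(s["ee_rot"][2],s["ee_rot"][1]),s["ee_rot"],s["contact_force"],s["moment"])
E
```

```text
[ 0.57444869 -0.18338687  0.06597517] 0.03877004505936252 -0.13200435628868715 [ 2.20510476e-04  9.97822458e-01 -6.59542554e-02  5.73869417e-04] [ 0.78743982 -0.86197088 -3.13657462] [ 0.01099908 -0.00453072 -0.00543195]
```

View pics/wrist9.png

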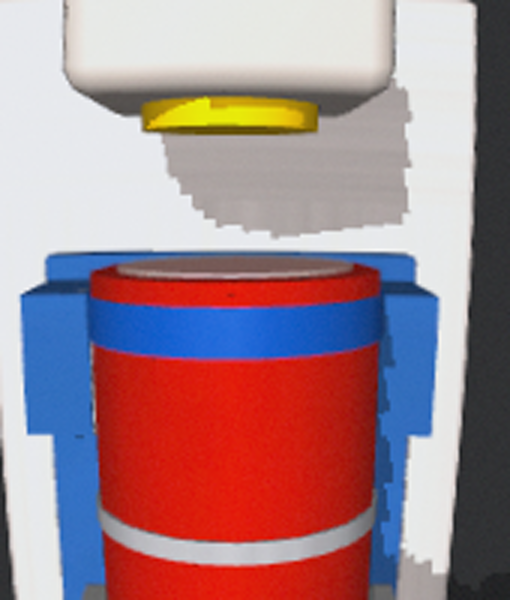

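View pics/side9.png

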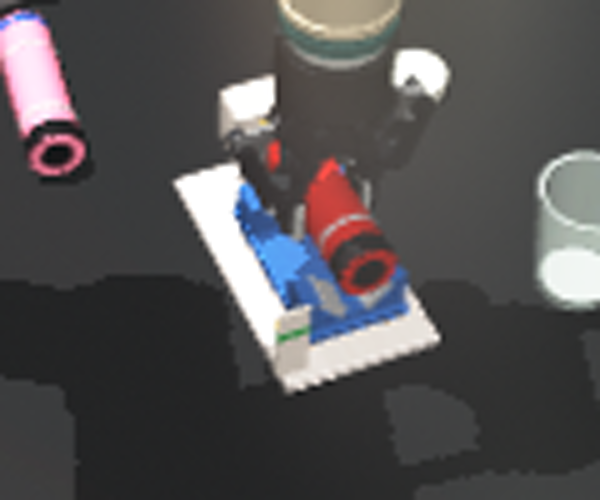

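```bash
python3 - <<'E'
from h import *
p=np.load("wrist9.npy",allow_pickle=True).item()
v=[.57258,-.1812,1.4384];u=np.array([np.cos(v[2]),np.sin(v[2])]);n=np.array([-u[1],u[0]])
def loc(x,y,z):
    q=unproj(p,[[(x-1)/3+175,(y-1)/3+40]],z,True)[0][:2]-v[:2];return 1000*np.array([q@u,q@n])
def c(l,r,z,nm):
    a,b=loc(*l,z),loc(*r,z);print(nm,np.round((a+b)/2,2),"w",round(a[1]-b[1],1))
c((22,295),(438,295),.059,"cheek57");c((27,435),(433,435),.059,"cheek32")
c((47,265),(415,265),.034,"plate")
c((65,60),(394,60),.088,"lamp");c((6,450),(464,300),.01,"base?")
c((88,330),(383,330),.087,"barrel ring");c((91,290),(380,290),.087,"rim");c((96,420),(378,420),.087,"b420");c((103,550),(374,550),.087,"b550")
T=np.array([.57445,-.18339]);print((T-v[:2])@u*1000,(T-v[:2])@n*1000)
E
```

```text
cheek57 [57.37 -0.79] w 70.6
cheek32 [32.62 -0.74] w 71.5
plate [60.26 -0.83] w 72.3
lamp [92.67 -0.99] w 43.5
base? [32.78 -0.46] w 106.2
barrel ring [55.62 -1.78] w 40.6
rim [61.17 -1.79] w 39.4
b420 [42.78 -1.99] w 39.7
b550 [22.89 -2.2 ] w 40.1
-1.9239755335335902 -2.1427361354969183
```

Request:
carry_out:
  rows:
    - [[-1,-0.1,0.17,0,-0.008],[-1,0,0,-0.5,0],[-1,0,0,-0.5,0],[-1,0,0,-0.5,0],[-1,0,0,0,0],[-1,0,0,0,0],[-1,0,0,0,0],[-1,0,0,0,0]]

```text
clock: 10.95
position: [0.5734, -0.1817, 0.0505]
ee_rot: [0.0, 0.998, -0.07, 0.0]
contact_force: [1.5, -0.1, -3.3]
width: 0.0392
```

```bash
cat > look.py <<'E'
import sys
from rig import cams,telemetry
from h import *
k=sys.argv[1]
p=cams.get_image("wrist");np.save(f"wrist{k}.npy",p,allow_pickle=True)
a=p["image"][40:240,175:345,::-1];a=cv2.resize(a,None,fx=3,fy=3,interpolation=cv2.INTER_CUBIC)
q=cams.get_image("side")
b=q["image"][200:270,240:330,::-1];b=cv2.resize(b,(270,210),interpolation=cv2.INTER_CUBIC)
o=np.zeros((600,790,3),np.uint8);o[:,:510]=a;o[:210,515:785]=b;cv2.imwrite(f"pics/look{k}.png",o)
s=telemetry.get_state();v=[.57258,-.1812,1.4384];u=np.array([np.cos(v[2]),np.sin(v[2])]);n=np.array([-u[1],u[0]])
d=s["position"][:2]-v[:2];f=s["contact_force"][:2]
print(s["clock"],s["position"],"loc",1000*d@u,1000*d@n,"w",s["width"],2*np.arctan2(s["ee_rot"][2],s["ee_rot"][1]),"F",s["contact_force"],"floc",f@u,f@n,s["moment"])
E
python3 look.py 10
```

```text
11.05 [ 0.57332374 -0.18160534  0.05052103] loc -0.3036117435101599 -0.7907400957948724 w 0.03851807676463241 -0.14001131771864936 F [ 0.08339638  0.85440224 -3.17721304] floc 0.857934003158159 0.030123005762090888 [-0.04762414  0.07406191 -0.01599218]
```

View pics/look10.png

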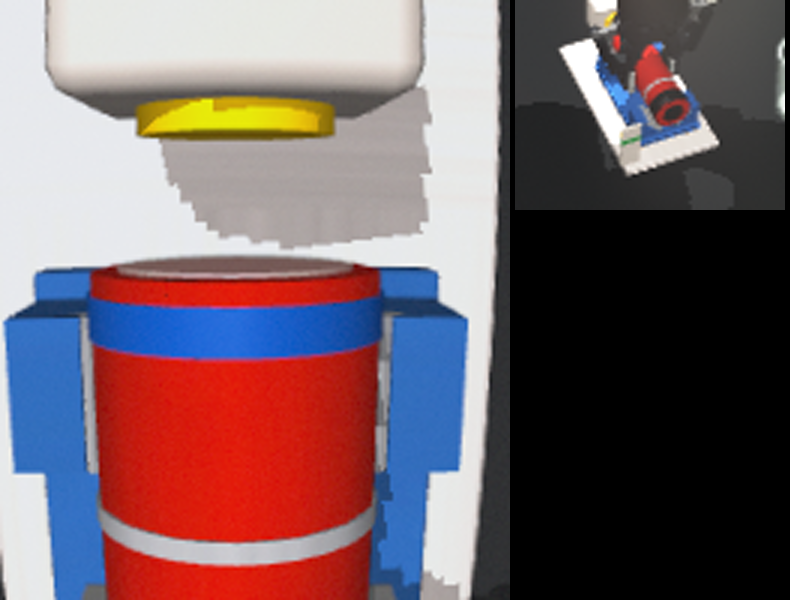

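The cheeks are centred at column 236.5 and the barrel at 235.5–237, so the barrel is aligned over the V. I'll descend slowly while watching the force.

Request:
carry_out:
  rows:
    - [[-1,0,0,-0.2,0],[-1,0,0,-0.2,0],[-1,0,0,-0.1,0],[-1,0,0,0,0],[-1,0,0,0,0],[-1,0,0,0,0]]

```text
clock: 11.65
position: [0.5732, -0.1816, 0.0454]
ee_rot: [0.0, 0.998, -0.07, 0.0]
contact_force: [-0.2, 0.5, -2.6]
width: 0.0389
```

Request:
carry_out:
  rows:
    - [[-1,0,0,-0.1,0],[-1,0,0,0,0],[-1,0,0,0,0],[-1,0,0,0,0]]

```text
clock: 12.05
position: [0.5733, -0.1816, 0.0444]
ee_rot: [0.0, 0.998, -0.07, 0.0]
contact_force: [0.6, -0.1, -2.1]
width: 0.0386
```

```bash
python3 look.py 11
```

```text
12.15 [ 0.5732779  -0.18162134  0.04439671] loc -0.3255212647805627 -0.7474162731713035 w 0.038816231672979117 -0.14005753978710483 F [ 0.13547885  0.12636579 -2.17704346] floc 0.14314443654345807 -0.11761165919588291 [ 0.00518084 -0.08846786  0.00351562]
```

Request:
carry_out:
  rows:
    - [[-1,0,0,-0.1,0],[-1,0,0,0,0],[-1,0,0,0,0],[-1,0,0,0,0]]

```text
clock: 12.55
position: [0.5733, -0.1816, 0.0437]
ee_rot: [0.0, 0.998, -0.07, 0.0]
contact_force: [-0.8, 0.5, 2.5]
width: 0.0388
```

```bash
python3 look.py 12
```

```text
12.65 [ 0.57335695 -0.18161795  0.04362877] loc -0.3117317411070579 -0.8253200610475374 w 0.038716851287068754 -0.13998848555592072 F [-1.15534934  0.13302073  3.16851519] floc -0.020660936372882552 1.1627982346021615 [ 0.00525382  0.10732657 -0.08506286]
```

Request:
carry_out:
  rows:
    - [[-1,0,0,-0.1,0],[-1,0,0,0,0],[-1,0,0,0,0],[-1,0,0,0,0]]

```text
clock: 13.05
position: [0.5733, -0.1816, 0.0425]
ee_rot: [0.0, 0.998, -0.07, 0.0]
contact_force: [-1.9, -0.2, 4.3]
width: 0.0391
```

```bash
python3 look.py 13
```

```text
13.15 [ 0.57333862 -0.18160227  0.04244748] loc -0.2986087908504706 -0.8050840934130973 w 0.03910915155077669 -0.14004125035906453 F [-0.67388556 -0.04529611  4.11443893] floc -0.13385924186151027 0.6620084493030505 [ 0.02143192  0.09413614 -0.15734722]
```

Request:
carry_out:
  rows:
    - [[-1,0,0,-0.1,0],[-1,0,0,-0.1,0],[-1,0,0,-0.1,0],[-1,0,0,-0.1,0],[-1,0,0,-0.1,0],[-1,0,0,0,0],[-1,0,0,0,0],[-1,0,0,0,0],[-1,0,0,0,0]]

```text
clock: 14.05
position: [0.5734, -0.1816, 0.038]
ee_rot: [0.0, 0.998, -0.07, 0.0]
contact_force: [-1.5, 1.3, 7.8]
width: 0.0385
```

```bash
python3 look.py 14; python3 - <<'E'
from rig import cams
import cv2
for n in("side",):
    q=cams.get_image(n)["image"][205:265,250:330,::-1];cv2.imwrite("pics/s14.png",cv2.resize(q,None,fx=9,fy=9,interpolation=cv2.INTER_CUBIC))
E
```

```text
14.15 [ 0.5733332  -0.18157846  0.03803315] loc -0.275713447033759 -0.7965662717158527 w 0.038866052182594715 -0.1399423510781776 F [-2.39916121  0.43957826  8.49509949] floc 0.11901827526239057 2.4361933821881436 [ 0.11013109  0.21338788 -0.08111097]
```

View pics/look14.png

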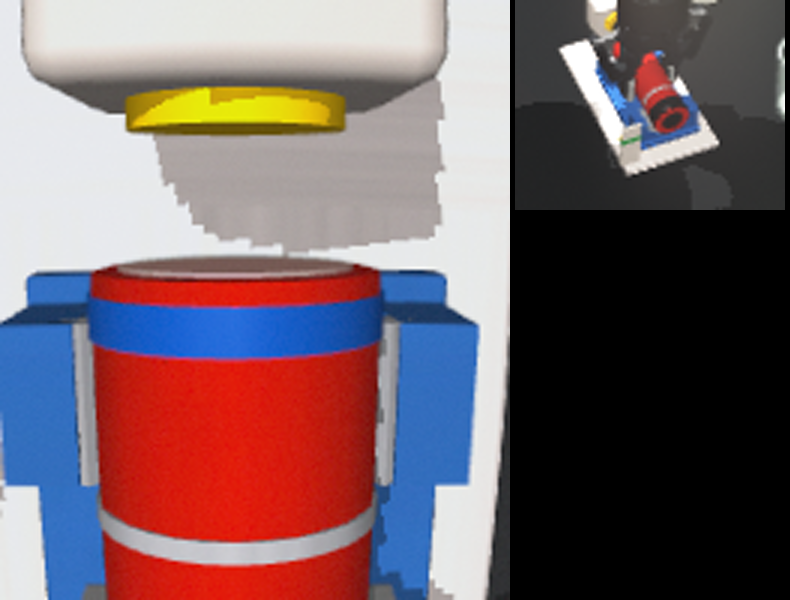

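View pics/s14.png

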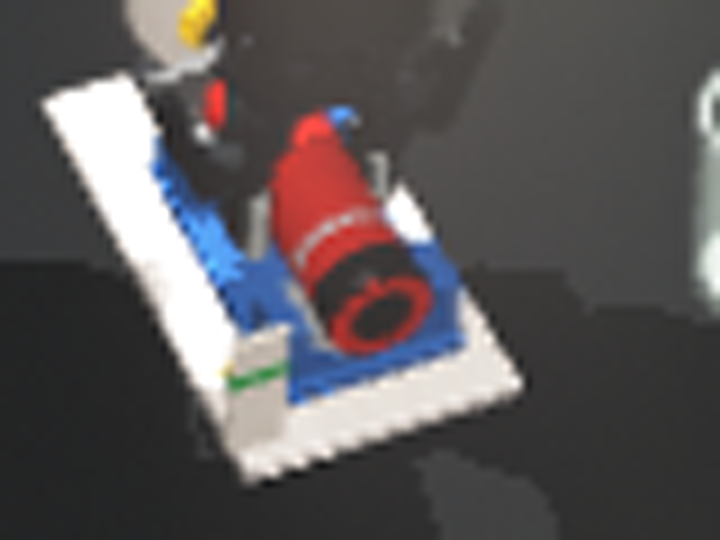

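The barrel sits evenly between the cheeks: steel strips are visible on both sides at columns ~85 and ~387. The green band shows at about (255,378) in the side crop, and the push is about 8 N. There is a small sideways force, so I'll trim 0.3 mm to even the two faces.

Request:
carry_out:
  rows:
    - [[-1,-0.03,0,0,0],[-1,0,0,0,0],[-1,0,0,0,0],[-1,0,0,0,0],[-1,0,0,0,0]]

```text
clock: 14.7
position: [0.5733, -0.1816, 0.0381]
ee_rot: [0.0, 0.998, -0.07, 0.001]
contact_force: [-0.5, 0.6, 8.2]
width: 0.0387
```

```bash
python3 look.py 15; python3 look.py 16; python3 - <<'E'
from rig import cams
import cv2
q=cams.get_image("top")["image"][165:225,265:345,::-1];cv2.imwrite("pics/t16.png",cv2.resize(q,None,fx=9,fy=9,interpolation=cv2.INTER_CUBIC))
E
```

```text
14.8 [ 0.57335803 -0.18161073  0.038129  ] loc -0.30442526555995164 -0.8254410193371622 w 0.03841865684121624 -0.13999726779718755 F [-1.47357979  0.64190432  7.73918776] floc 0.441759545557398 1.5454213174347173 [ 0.14741585  0.21900663 -0.0903022 ]
14.9 [ 0.5733304  -0.18161377  0.03811656] loc -0.31109225709658245 -0.7984575915689793 w 0.038932938395476485 -0.1400411423918247 F [-0.73052653  1.04310701  8.32966415] floc 0.9375414374086856 0.8618336833582327 [ 0.08399269  0.14767866 -0.08093749]
```

View pics/t16.png

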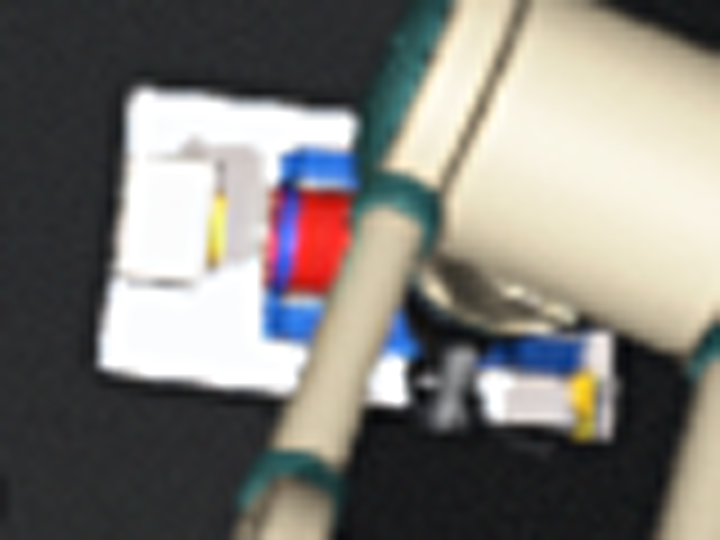

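In the top view, the blue-ringed end lies toward the lamp and the barrel is between the cheeks. The push is about 8 N and the sideways force about 1 N. Handing in.

```bash
python3 - <<'E'
from rig import manip,telemetry
print(manip.sign_off());s=telemetry.get_state();print(s["clock"],s["position"],s["contact_force"],s["width"])
E
```

```text
the job is handed in; nothing more can be done
None
the job is handed in; nothing more can be done
```

I lifted the large red barrel off its rest and laid it centred in the V-block with the blue-ringed end towards the lamp. I then pressed it down and handed the job in at about 15 s of the 48 s allowed, with the gripper still holding and pressing. `sign_off` reports no verdict.

**Last checks before handing in:**
- **Push and depth:** the push was about 8 N. The tool had gone about 5.6 mm past first contact, which puts the block near the middle of the green range (6 mm).
- **Evenness:** the sideways force was about 1 N after a 0.3 mm correction. The wrist view shows the barrel centred between the cheeks, with both steel faces visible alongside it.
- **Grip:** the fingers stood at 39 mm on the 40 mm barrel, at 40 N grip.

**What I could not confirm:**
- I could not read the yellow pointer against the green band in the side view. The depth comes from force and travel, which agree.
- The force on each face and any arm contact with the block are inferred, not measured. I estimate 6–9 N per face, and about 10 mm between fingertips and plate.

**Disagreement along the way:** early wrist pictures, taken while the arm was still settling, put the jig about 1 mm off sideways compared with later ones. I trusted the later pictures.

I saw nothing touch the bystanders, but I did not re-measure where they stand.

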